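Seat the lid of an ink tin in a guarded lid press

ROBOT

A 6-joint arm with a two-finger parallel gripper is mounted at the origin on the work surface. World frame = base frame: x ahead of the robot, y to its left, z up, the work surface at z = 0. Lengths are in mm, angles in rad, forces in N, time in s.
With the tool pointing down it reaches from about 275 to 1000 mm from the base axis. Payload 8.4 kg.
Tool frame: the origin (TCP) lies at the very end of the fingers, on their centre line; the grasp point (between the pads) lies 19 mm behind it; z points along the fingers, x is the direction in which the jaws open and shut, and the axes are right-handed (so a half turn about z gives the same grasp; the last joint's range is limited). The gripper opens to 85 mm and grips with 20 to 120 N. Pads are 22 mm wide; open, the fingers measure 114 mm over their backs; the gripper's body (76 mm by 85 mm) begins 54 mm behind the grasp point. The pads swing forward as they close: fully open they stand 13 mm farther back than shut.
Start: joints at [-1.281, 0.353, 1.633, -0, 1.155, -0.002], TCP at [179.796, -598.583, 231.281] pointing down, gripper open.
Joint ranges: [-2.63, 2.63], [-0.92, 2.1], [0.06, 2.66], [-1.3, 4.44], [0, 2.69], [-3.02, 3.02]. Speed limits (rad/s): [2.22, 2.22, 2.79, 3.14, 3.14, 3.14].

INTERFACE

Orientations are given as [roll, pitch, yaw] about the fixed x, y, z axes, in that order (R = Rz(yaw) Ry(pitch) Rx(roll)).
In Python, from rig import r gives the robot as it stands.
- The arm moves only by the tool arm_command, never from a script. Its argument "targets" is a list of rows, each a list of 6 numbers: the shift along the tool's x, y, z in m, then the turn, a rotation vector about the tool's x, y, z in rad. A call has 1 to 20 rows; each row shifts and turns the commanded pose from where the row before left it, along the tool's axes as they then stand; what a row does not reach is not made up. A row lasts 1/12 s, in which the tool goes at most 41.7 mm and 7.16 degrees, less where a joint would pass 70% of its speed; a pose out of reach is approached as far as the arm can. A call is refused whole if a number of a shift passes 0.0417 or a number of a turn 0.125, either way. A call with a gripper value outside its range is refused whole. "fingers" is the finger opening in m, from 0 to 0.0854, set as the call begins (left out, the last holds). The fingers move at their own pace and stop on an object; "squeeze" is the grip in N (left out, the last holds). Time passes only in rows, so rows that do not move let the fingers close. It gives the time, the measured TCP pose, the force and the opening at its end, in the units of the state.
- r.sense(): the state, without advancing time (a new reading comes with each control period).
- r.grab_frame(name): name is "scene" or "top" or "wrist"; returns a dict with "image" (400x640x3 uint8, blue, green, red), "fx", "fy", "cx", "cy" (pixels), "xyz" and "orientation" of the camera in the world. Camera axes: x right, y down, z forward; pixel columns grow to the right and rows downward; lengths in mm; the calibration is good to about 2 mm. A picture is of the moment at which its call begins. There is no depth.
- r.sign_off(): hands the job in, once; it reports no verdict.
The state is a dict: "clock": time; "qpos": joint angles; "qvel": joint speeds; "joint_efforts": joint torques, N m; "eef_pos": TCP position; "tcp_rot": TCP orientation; "contact_force": force on the tool from outside, world axes, zero at the start; "wrist_torque": the same for the moment, N m; "opening": opening from 0.0 (shut) to 1.0 (fully open).
Only numpy, scipy, OpenCV 4.12 (cv2) and the standard library are available. Lean on these libraries where they do the work, as an engineer would, in place of code of your own. Each camera call takes 0.05 s, during which the arm holds its last target.

TASK

One bay of the twin lid press holds an ink tin whose lid still stands up; reach down through the window of the guard over that bay's lever and, without touching the guard, press the lever's pad down to its stop with the fingertips, and keep it down for two seconds so that the lid goes fully home. Then let the lever come back up and withdraw. Leave the other lever alone, and leave the tin, the slim jar, the black jars beside the press and the cap on the guard where they are: nothing is lifted or carried.

Things in the scene. Friction and masses are not known exactly. Their poses are not given: they have to be found in the camera images.
- press: twin lid press, grey machine 330 x 300 x 140 mm, fixed; origin on its underside, 155 mm from the operator side, x from its guarded operator side to the open bays, y to the operator's left, z up. Two like stations at y = +65 (left) and -65 mm (right): a ram at x = +65 mm over the bay, driven by a lever hinged at x = +145 mm, height 118 mm, that ends in a pad at x = -85 mm under a guard window
- guard: bare aluminium sheet guard over the lever ends, origin and axes as the press: a level top sheet 4 mm thick, upper face 138 mm above the bench, x = -157 to +15 mm, y = -152 to +152 mm, with two rectangular windows, and sheets down its operator side and both ends; not to be touched
- window_left (a point): centre of the left guard window, on the upper face of the guard; the opening is 100 mm along the press's x and 92 mm along its y; axes as the press
- window_right (a point): centre of the right guard window, 100 x 92 mm, likewise
- paddle_left (a point): centre of the top face of the left lever's black pad, 44 x 44 mm, under the middle of the left window; with the lever up it lies 8 mm below the guard's upper face, at the stop 33 mm below it (25 mm of travel)
- paddle_right (a point): centre of the top face of the right lever's black pad, likewise
- lever_left (a joint): angle of the left lever: 0 rad up (its rest), 0.11 rad at its lower stop. A spring brings it back up when let go; it takes about 5 to 9 N at the pad to push it fully down with the tin under the ram
- lever_right (a joint): angle of the right lever, likewise (about 2 N less with no tin under the ram)
- tin_mid (a point): half-way up the steel ink tin (72 mm across, 64 mm high with its lid home) that stands in one of the two bays under the ram, either left or right; loose, point 32 mm above its underside
- tin_lid (a joint): how far the tin's lid has been pushed down: about 0 as it stands 6 mm proud, 0.006 m when fully home; it stays where it is pushed
- vial_mid (a point): half-way up the slim amber glass jar, 44 mm across and 60 mm high, already closed, in the other bay; the ram there does not reach it; loose
- jar_cap: loose black cap, 38 mm across and 12 mm high, lying on the guard's top sheet between and beyond the windows; origin at the centre of its underside
- jar_a: closed black ink jar, 64 mm across, 78 mm high, standing beside the press at its left; origin at the centre of its underside
- jar_b: closed black ink jar, 56 mm across, 64 mm high, standing beside the press at its right; origin at the centre of its underside

How it is judged (in metres and radians):
On the way, in this order (a step that is already met when the one before it is completed fails the run):
1. the lever of the tin's bay is pressed down to its stop through its guard window and kept there (((y of tin_mid in the frame of press above 0 m and value of joint lever_left above 0.099 rad and x of the grasp point in the frame of window_left between -0.05 and 0.05 m and y of the grasp point in the frame of window_left between -0.046 and 0.046 m) or (y of tin_mid in the frame of press below 0 m and value of joint lever_right above 0.099 rad and x of the grasp point in the frame of window_right between -0.05 and 0.05 m and y of the grasp point in the frame of window_right between -0.046 and 0.046 m))), for 1.2 s.
2. the lever has come back up with the lid fully home (value of joint tin_lid above 0.005 m and value of joint each of lever_left, lever_right below 0.02 rad), for 0.2 s.
At the end, for the whole second after the job is handed in: the tin's lid is at least 5 of its 6 mm down, both levers are back up (under 0.02 rad), tin and slim jar stand within 12 mm of where they were, and the cap and the two black jars within 25 mm (all of step 2 and distance of each of tin_mid, vial_mid from where it was at the start of the episode below 0.012 m and angle between tin_mid's own z axis and vertical below 0.1 rad and distance of each of jar_cap, jar_a, jar_b from where it was at the start of the episode below 0.025 m); the robot touches nothing.
It fails at once if the guard is touched (contact force between guard and the fingers above 0.3 N or contact force between guard and the arm above 0.3 N).
It fails at once if the lever of the bay without the tin is pressed ((y of tin_mid in the frame of press above 0 m and value of joint lever_right above 0.03 rad) or (y of tin_mid in the frame of press below 0 m and value of joint lever_left above 0.03 rad)).
It fails at once if the tin is lifted or shifted (distance of tin_mid from where it was at the start of the episode above 0.015 m).
It fails at once if a bystander (slim jar, cap or black jar) is disturbed (distance of any of vial_mid, jar_cap, jar_a, jar_b from where it was at the start of the episode above 0.03 m).
It also fails if it takes over 35 s, if anything falls off the work surface, if the arm or the gripper's body presses on something with over 40 N, if the wrist force passes 120 N, or if a joint passes its speed limit or range.

## Working session

There is one attempt and no reset: what is moved stays moved. The work goes in short steps, Python scripts to look and compute and a tool call to move; the robot and the scene stay as the last step left them, time stands still between calls to the robot, and variables do not carry over. Pictures are saved under pics/ and viewed, and the job is handed in when it is done.

Besides the shell and the picture viewer there is one more tool, called by a JSON object that holds its "api" and its "payload", one argument or row to a line. arm_command: Moves the arm, as the interface text tells. Its arguments: {"type":"object","properties":{"targets":{"type":"array"},"fingers":{"type":"number"},"squeeze":{"type":"number"}},"required":["targets"]}

```bash
mkdir -p pics; python3 - <<'E'
from rig import r
import cv2
for n in ("scene","top","wrist"):
    f=r.grab_frame(n); cv2.imwrite(f"pics/{n}0.png",f["image"]); print(n,f["fx"],f["fy"],f["cx"],f["cy"],f["xyz"],f["orientation"])
print(r.sense())
E
```

```text
scene 432.5531121256993 432.5531121256993 317.6578745461775 199.2619532829472 [1160.87686585  179.6843852   846.35090357] [-2.49427832  0.01489573  1.74510603]
top 413.9557270124963 413.9557270124963 321.432026743777 200.15794175741271 [ 531.40322381   42.73769994 1087.08584677] [-3.05809955  0.03492241 -1.56240323]
wrist 277.3465412554604 277.3465412554604 318.580830785423 206.1999951754427 [ 249.67448997 -577.41759924  374.17022033] [ 2.85265581e+00  1.61665951e-03 -1.27910196e+00]
{'clock': 0.15, 'qpos': array([-1.28140634e+00,  3.53504814e-01,  1.63395408e+00,  1.78805483e-06,
        1.15519779e+00, -2.41003842e-03]), 'qvel': array([ 0.00059574, -0.00010974, -0.00356043,  0.00035813, -0.0003104 ,
        0.00024428]), 'joint_efforts': array([-2.85545466e-04, -6.05637646e+01, -3.42339206e+01, -3.15164505e-05,
        6.14103672e-03, -1.43461239e-05]), 'eef_pos': array([ 179.68997821, -598.23734009,  230.72824545]), 'tcp_rot': array([-3.14158845e+00,  1.06402280e-03, -1.27899702e+00]), 'contact_force': array([-0.46417971,  0.25752371, -0.06057434]), 'wrist_torque': array([-0.00814965, -0.02274689,  0.00458226]), 'opening': 1.0004619251499658}
```

View pics/top0.png

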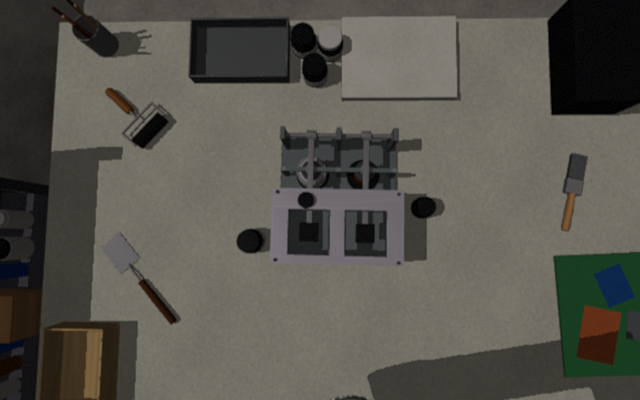

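View pics/scene0.png

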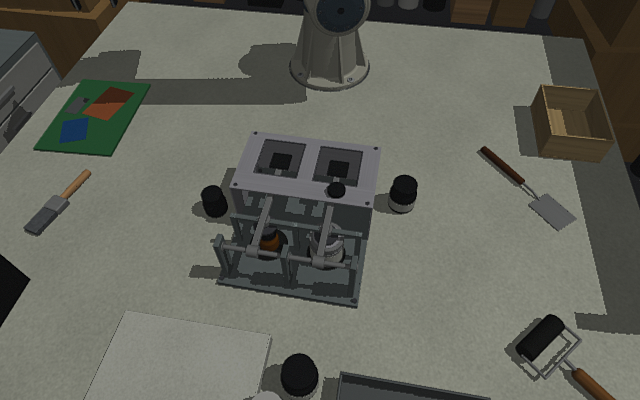

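```bash
python3 - <<'E'
import cv2
t=cv2.imread("pics/top0.png"); cv2.imwrite("pics/topc.png",cv2.resize(t[120:275,230:445],None,fx=3.7,fy=3.7,interpolation=cv2.INTER_CUBIC))
t=cv2.imread("pics/scene0.png"); cv2.imwrite("pics/scenec.png",cv2.resize(t[120:310,185:425],None,fx=3.1,fy=3.1,interpolation=cv2.INTER_CUBIC))
E
```

```text
(no output)
```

View pics/topc.png

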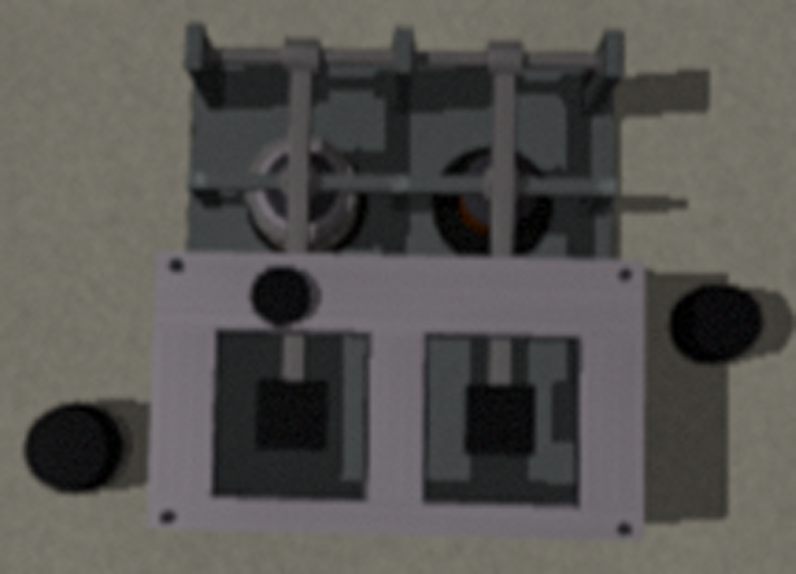

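View pics/scenec.png

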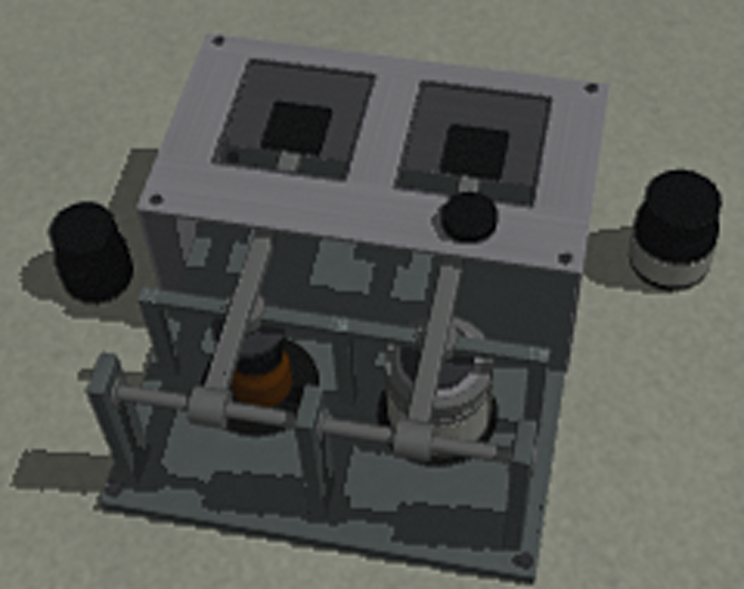

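```bash
cat > h.py <<'E'
import numpy as np
from scipy.spatial.transform import Rotation as R
from scipy.optimize import least_squares
C={"scene":(432.553,317.658,199.262,[1160.877,179.684,846.351],[-2.49427832,0.01489573,1.74510603]),
"top":(413.956,321.432,200.158,[531.403,42.738,1087.086],[-3.05809955,0.03492241,-1.56240323])}
def ray(c,u,v):
    f,cx,cy,p,o=C[c]; return np.array(p),R.from_euler('xyz',o).apply([(u-cx)/f,(v-cy)/f,1])
def onz(c,u,v,z):
    p,d=ray(c,u,v); return p+d*(z-p[2])/d[2]
E
python3 - <<'E'
from h import *
T=lambda x,y:("top",230+(x-1.35)/3.7,120+(y-1.35)/3.7)
S=lambda x,y:("scene",185+(x-1)/3.1,120+(y-1)/3.1)
G=[(15,152),(15,-152),(-157,-152),(-157,152)]
WL=[(-35,111),(-35,19),(-135,19),(-135,111)]; WR=[(a,b-130) for a,b in WL]
sets={"top":[(T,G,[(157,252),(648,268),(642,540),(150,528)]),(T,WL,[(217,330),(371,333),(366,499),(213,495)]),(T,WR,[(424,333),(580,337),(579,507),(423,503)])],
"scene":[(S,G,[(582,271),(139,208),(205,35),(608,85)]),(S,WL,[(533,205),(396,188),(418,82),(552,95)]),(S,WR,[(345,180),(212,163),(247,59),(376,73)])]}
def fit(names):
    M=[];P=[]
    for n in names:
        for F,m,p in sets[n]:
            for a,b in zip(m,p): M.append(a);P.append(onz(*F(*b),138)[:2])
    M=np.array(M);P=np.array(P)
    f=lambda q:((M@np.array([[np.cos(q[2]),np.sin(q[2])],[-np.sin(q[2]),np.cos(q[2])]])+q[:2])-P).ravel()
    s=least_squares(f,[500,0,0]); print(names,s.x,np.abs(s.fun).max()); print(s.fun.reshape(-1,2).round(1).tolist()); return s.x
for n in (["top"],["scene"],["top","scene"]):
    x,y,a=fit(n); c,s=np.cos(a),np.sin(a)
    print("pad",x-85*c-65*s,y-85*s+65*c)
print("pads top z130", onz(*T(292,415),130),onz(*T(500,420),130))
print("pads scene z130", onz(*S(473,152),130),onz(*S(296,127),130))
print("cap", onz(*T(281,296),150),onz(*S(468,212),150))
print("jar a", onz(*T(74,447),78), onz(*S(683,198),78))
E
```

```text
['top'] [ 6.21779163e+02  3.91808100e+01 -1.88069262e-02] 3.687267792386365
[[0.8, -0.4], [3.7, 1.1], [-1.5, -0.6], [0.2, 1.6], [-1.3, -2.0], [-1.7, 1.9], [0.6, 1.4], [0.8, -1.1], [-2.6, -3.2], [-2.5, 1.0], [1.7, 1.8], [1.9, -1.6]]
pad 538.0165729364589 105.7678095994747
['scene'] [ 6.20461777e+02  3.79546476e+01 -8.28280391e-03] 3.653103143703291
[[-0.1, 0.8], [1.3, -1.6], [-1.2, -0.1], [-2.4, 0.0], [-0.7, -1.7], [-1.8, 0.6], [-0.5, 3.7], [2.9, -2.2], [-0.7, -1.5], [-1.3, 1.3], [1.5, 3.1], [3.3, -2.3]]
pad 536.0030691670262 103.65644822330462
['top', 'scene'] [ 6.21121584e+02  3.85678285e+01 -1.35434364e-02] 4.975335581525215
[[-0.7, -0.9], [3.8, 0.6], [-1.4, -2.1], [-1.3, 0.2], [-2.5, -2.8], [-2.5, 1.1], [-0.2, 0.1], [-0.5, -2.4], [-3.2, -4.0], [-2.6, 0.2], [1.6, 0.5], [1.4, -2.9], [1.3, 1.3], [1.1, -1.0], [-1.4, 1.3], [-0.9, 1.4], [0.5, -0.9], [-1.0, 1.4], [0.3, 5.0], [4.1, -0.9], [-0.2, -0.7], [-1.3, 2.1], [1.5, 4.4], [3.8, -1.0]]
pad 537.009675695444 104.71302420097143
pads top z130 [537.78465165 105.98822612 130.        ] [535.74207325 -23.43340892 130.        ]
pads scene z130 [539.69559409 103.07906579 130.        ] [536.57010713 -26.02097945 130.        ]
cap [610.59264217 112.24761949 150.        ] [609.72771093 109.66832029 150.        ]
jar a [515.89429074 253.34993884  78.        ] [514.14662953 256.49593753  78.        ]
```

{"api": "arm_command", "payload": {
  "targets": [
    [-0.024, -0.023, 0, 0, 0, 0],
    [-0.024, -0.023, 0, 0, 0, 0],
    [-0.024, -0.023, 0, 0, 0, 0],
    [-0.024, -0.023, 0, 0, 0, 0],
    [-0.024, -0.023, 0, 0, 0, 0],
    [-0.024, -0.023, 0, 0, 0, 0],
    [-0.024, -0.023, 0, 0, 0, 0],
    [-0.024, -0.023, 0, 0, 0, 0],
    [-0.024, -0.023, 0, 0, 0, 0],
    [-0.024, -0.023, 0, 0, 0, 0],
    [-0.024, -0.023, 0, 0, 0, 0],
    [-0.024, -0.023, 0, 0, 0, 0],
    [-0.024, -0.023, 0, 0, 0, 0],
    [-0.024, -0.023, 0, 0, 0, 0],
    [-0.024, -0.023, 0, 0, 0, 0],
    [-0.024, -0.023, 0, 0, 0, 0],
    [-0.024, -0.023, 0, 0, 0, 0],
    [-0.024, -0.023, 0, 0, 0, 0],
    [-0.024, -0.023, 0, 0, 0, 0],
    [-0.024, -0.023, 0, 0, 0, 0]
  ],
  "fingers": 0
}}

```text
clock: 1.82
eef_pos: [482.6, -4.9, 231.3]
tcp_rot: [-3.142, -0.0, -1.279]
contact_force: [1.4, -1.1, -0.2]
opening: 0.001
```

{"api": "arm_command", "payload": {
  "targets": [
    [-0.0223, -0.0212, 0, 0, 0, 0],
    [-0.0223, -0.0212, 0, 0, 0, 0],
    [-0.0223, -0.0212, 0, 0, 0, 0],
    [-0.0223, -0.0212, 0, 0, 0, 0],
    [0, 0, 0, 0, 0, 0],
    [0, 0, 0.02, 0, 0, 0],
    [0, 0, 0.02, 0, 0, 0],
    [0, 0, 0, 0, 0, 0],
    [0, 0, 0, 0, 0, 0]
  ]
}}

```text
clock: 2.57
eef_pos: [536.8, 102.8, 190.6]
tcp_rot: [3.139, 0.0, -1.279]
contact_force: [-0.5, 0.2, 0.5]
opening: -0.002
```

```bash
python3 - <<'E'
from rig import r
import cv2
s=r.sense();print(s["eef_pos"],s["contact_force"],s["clock"])
for n in ("scene","wrist"):
    f=r.grab_frame(n); cv2.imwrite(f"pics/{n}1.png",f["image"]);print(f["xyz"],f["orientation"])
E
```

```text
[536.7968928  102.78651589 190.56275617] [-0.46485516  0.24015548  0.45506929] 2.5667
[1160.87686585  179.6843852   846.35090357] [-2.49427832  0.01489573  1.74510603]
[607.71496299 123.85318789 335.09666482] [ 2.85201458e+00  3.76541779e-04 -1.27937951e+00]
```

View pics/scene1.png

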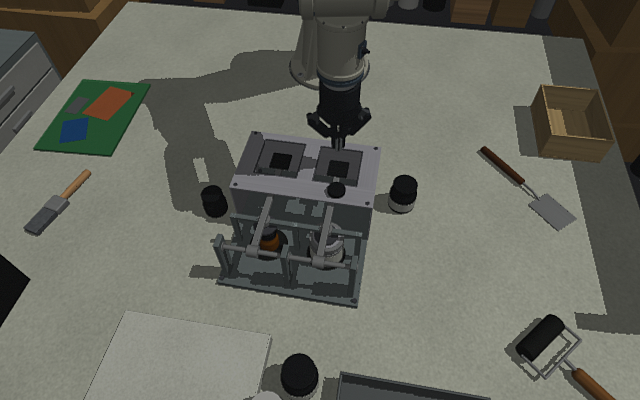

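View pics/wrist1.png

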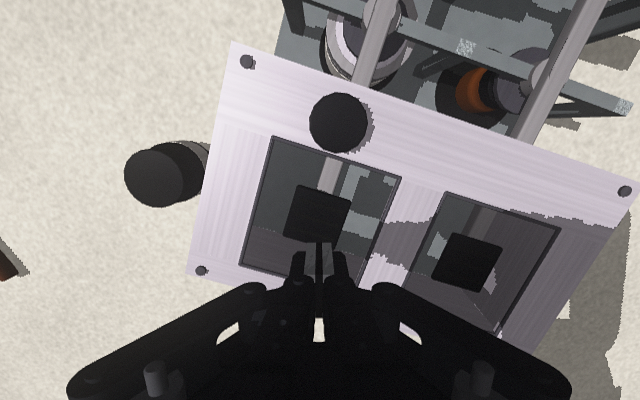

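```bash
python3 - <<'E'
from h import *
import cv2
C["wrist"]=(277.3465,318.58,206.2,[607.715,123.853,335.097],[2.85201458,0.00037654,-1.27937951])
print("pad",onz("wrist",319,214,130))
W=[(274,136),(402,176),(239,265)]
for p in W: print(onz("wrist",*p,138))
for p in [(537,103,190.6),(538,105,138)]:
  for c in ("scene",):
    f,cx,cy,q,o=C[c]; v=R.from_euler('xyz',o).inv().apply(np.array(p)-q); print(p,c,cx+f*v[0]/v[2],cy+f*v[1]/v[2])
# height marks above tip
for h in (0,20,33,50,73,100):
    f,cx,cy,q,o=C["scene"]; v=R.from_euler('xyz',o).inv().apply(np.array([537,103,190.6+h])-q); print(h,(cx+f*v[0]/v[2]-270)*6,(cy+f*v[1]/v[2]-90)*6, "mm/px",v[2]/f/6)
t=cv2.imread("pics/scene1.png"); cv2.imwrite("pics/scene1c.png",cv2.resize(t[90:190,270:400],None,fx=6,fy=6,interpolation=cv2.INTER_CUBIC))
E
```

```text
pad [543.18771899 104.23704739 130.        ]
[590.98944475 151.00754533 138.        ]
[590.33836723  56.17380055 138.        ]
[486.81572032 153.43623343 138.        ]
(537, 103, 190.6) scene 338.0281561646878 148.56341267967383
(538, 105, 138) scene 338.3231312996296 165.81532716547855
0 408.1689369881268 351.380476078043 mm/px 0.3472391099940968
20 409.49801445175774 310.54309071282944 mm/px 0.34109252019354624
33 410.38790602119593 283.20018110158486 mm/px 0.33709723682318843
50 411.58393971145506 246.45071385423603 mm/px 0.3318726354927205
73 413.2633471596014 194.84904952550517 mm/px 0.3248040572220874
100 415.33054136546934 131.33220515802304 mm/px 0.31650616099134415
```

View pics/scene1c.png

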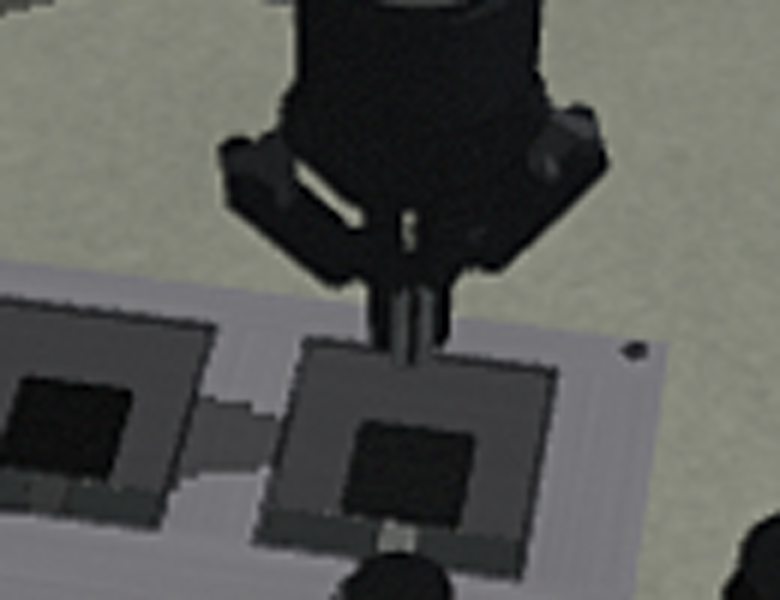

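{"api": "arm_command", "payload": {
  "targets": [
    [-0.0013, -0.0025, 0.01, 0, 0, 0],
    [0, 0, 0.015, 0, 0, 0],
    [0, 0, 0.015, 0, 0, 0],
    [0, 0, 0.01, 0, 0, 0],
    [0, 0, 0.004, 0, 0, 0],
    [0, 0, 0, 0, 0, 0],
    [0, 0, 0, 0, 0, 0]
  ]
}}

```text
clock: 3.25
eef_pos: [540.1, 105.3, 137.6]
tcp_rot: [-3.141, -0.0, -1.279]
contact_force: [0.4, -0.7, -0.1]
opening: -0.003
```

```bash
python3 - <<'E'
from rig import r
import cv2
s=r.sense();print(s["eef_pos"],s["contact_force"],s["clock"])
a=[]
f=r.grab_frame("scene")["image"][90:190,270:400]; w=r.grab_frame("wrist")["image"]
cv2.imwrite("pics/s2.png",cv2.resize(f,None,fx=6,fy=6,interpolation=cv2.INTER_CUBIC)); cv2.imwrite("pics/w2.png",w)
E
```

```text
[540.14243702 105.27929434 137.60347883] [ 0.39442372 -0.65593442 -0.08451739] 3.25
```

View pics/s2.png

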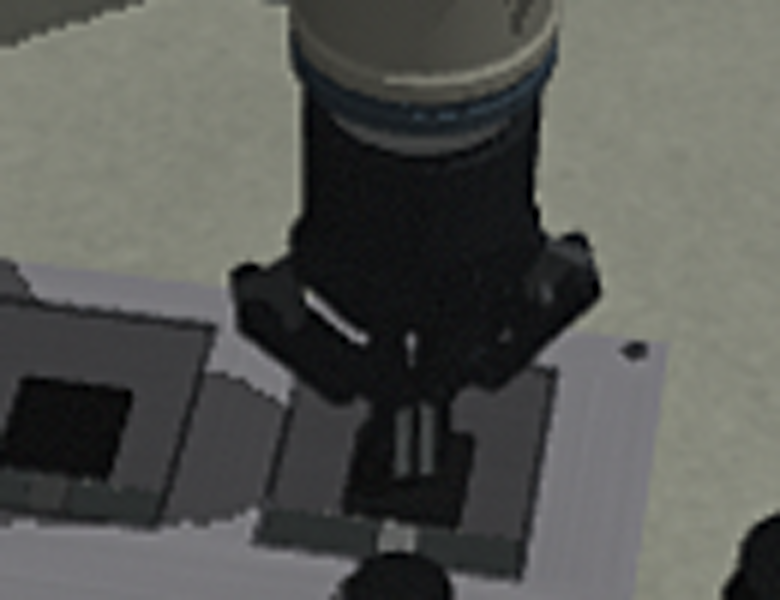

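View pics/w2.png

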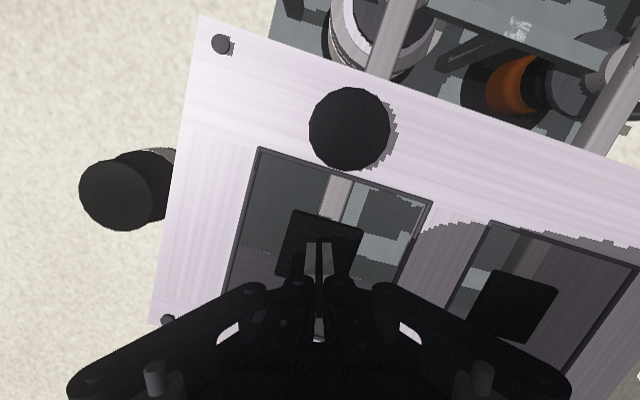

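{"api": "arm_command", "payload": {
  "targets": [
    [0, 0, 0.004, 0, 0, 0],
    [0, 0, 0.004, 0, 0, 0],
    [0, 0, 0.004, 0, 0, 0],
    [0, 0, 0.004, 0, 0, 0],
    [0, 0, 0, 0, 0, 0],
    [0, 0, 0, 0, 0, 0]
  ]
}}

```text
clock: 3.85
eef_pos: [540.1, 105.3, 121.2]
tcp_rot: [-3.141, 0.0, -1.279]
contact_force: [1.2, 0.4, 2.5]
opening: 0.0
```

{"api": "arm_command", "payload": {
  "targets": [
    [0, 0, 0.004, 0, 0, 0],
    [0, 0, 0.004, 0, 0, 0],
    [0, 0, 0.004, 0, 0, 0],
    [0, 0, 0.002, 0, 0, 0],
    [0, 0, 0, 0, 0, 0],
    [0, 0, 0, 0, 0, 0]
  ]
}}

```text
clock: 4.35
eef_pos: [540.3, 105.3, 107.5]
tcp_rot: [-3.141, -0.0, -1.279]
contact_force: [0.0, -0.0, 3.7]
opening: 0.001
```

{"api": "arm_command", "payload": {
  "targets": [
    [0, 0, 0.002, 0, 0, 0],
    [0, 0, 0.001, 0, 0, 0],
    [0, 0, 0, 0, 0, 0],
    [0, 0, 0, 0, 0, 0]
  ]
}}

```text
clock: 4.68
eef_pos: [540.5, 105.3, 105.1]
tcp_rot: [-3.14, -0.0, -1.279]
contact_force: [0.4, -0.6, 10.6]
opening: 0.0
```

{"api": "arm_command", "payload": {
  "targets": [
    [0, 0, 0.001, 0, 0, 0],
    [0, 0, 0, 0, 0, 0],
    [0, 0, 0, 0, 0, 0]
  ]
}}

```text
clock: 4.93
eef_pos: [540.5, 105.3, 104.6]
tcp_rot: [-3.14, -0.0, -1.279]
contact_force: [-2.7, -0.5, 15.6]
opening: 0.003
```

{"api": "arm_command", "payload": {
  "targets": [
    [0, 0, 0.0005, 0, 0, 0],
    [0, 0, 0, 0, 0, 0],
    [0, 0, 0, 0, 0, 0],
    [0, 0, 0, 0, 0, 0],
    [0, 0, 0, 0, 0, 0],
    [0, 0, 0, 0, 0, 0],
    [0, 0, 0, 0, 0, 0],
    [0, 0, 0, 0, 0, 0],
    [0, 0, 0, 0, 0, 0],
    [0, 0, 0, 0, 0, 0],
    [0, 0, 0, 0, 0, 0],
    [0, 0, 0, 0, 0, 0],
    [0, 0, 0, 0, 0, 0],
    [0, 0, 0, 0, 0, 0],
    [0, 0, 0, 0, 0, 0],
    [0, 0, 0, 0, 0, 0],
    [0, 0, 0, 0, 0, 0],
    [0, 0, 0, 0, 0, 0],
    [0, 0, 0, 0, 0, 0],
    [0, 0, 0, 0, 0, 0]
  ]
}}

```text
clock: 6.6
eef_pos: [540.6, 105.3, 104.3]
tcp_rot: [-3.14, -0.0, -1.279]
contact_force: [-3.2, -1.4, 18.4]
opening: -0.001
```

```bash
python3 - <<'E'
from rig import r
import cv2
s=r.sense();print(s["eef_pos"],s["contact_force"],s["clock"])
f=r.grab_frame("scene")["image"][100:300,200:420]
cv2.imwrite("pics/s3.png",cv2.resize(f,None,fx=3,fy=3,interpolation=cv2.INTER_CUBIC))
E
```

```text
[540.55458547 105.33049981 104.33565437] [-3.20925534 -1.43300989 18.36445933] 6.6
```

View pics/s3.png

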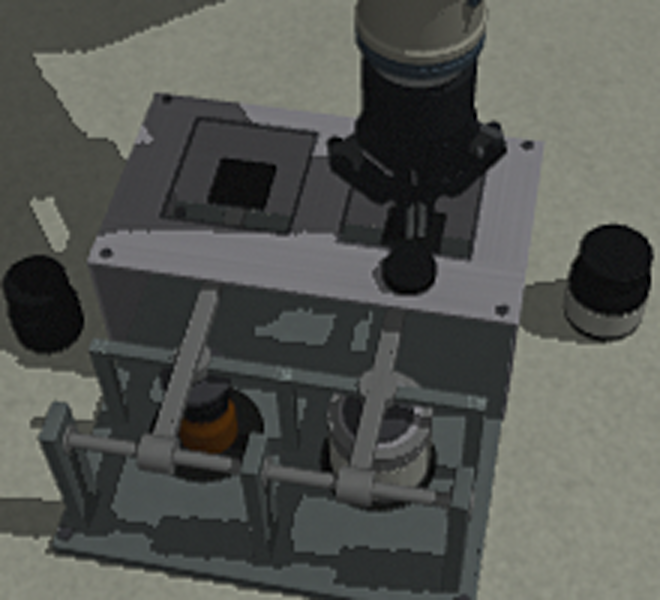

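{"api": "arm_command", "payload": {
  "targets": [
    [0, 0, 0, 0, 0, 0],
    [0, 0, 0, 0, 0, 0],
    [0, 0, 0, 0, 0, 0],
    [0, 0, 0, 0, 0, 0],
    [0, 0, 0, 0, 0, 0],
    [0, 0, 0, 0, 0, 0],
    [0, 0, 0, 0, 0, 0],
    [0, 0, 0, 0, 0, 0],
    [0, 0, 0, 0, 0, 0],
    [0, 0, 0, 0, 0, 0],
    [0, 0, 0, 0, 0, 0],
    [0, 0, 0, 0, 0, 0]
  ]
}}

```text
clock: 7.65
eef_pos: [540.6, 105.4, 104.3]
tcp_rot: [-3.14, -0.0, -1.279]
contact_force: [-2.5, -0.7, 17.8]
opening: 0.002
```

{"api": "arm_command", "payload": {
  "targets": [
    [0, 0, -0.004, 0, 0, 0],
    [0, 0, -0.004, 0, 0, 0],
    [0, 0, -0.004, 0, 0, 0],
    [0, 0, -0.004, 0, 0, 0],
    [0, 0, -0.004, 0, 0, 0],
    [0, 0, -0.004, 0, 0, 0],
    [0, 0, -0.006, 0, 0, 0],
    [0, 0, -0.01, 0, 0, 0],
    [0, 0, -0.015, 0, 0, 0],
    [0, 0, -0.02, 0, 0, 0],
    [0, 0, -0.03, 0, 0, 0],
    [0, 0, -0.03, 0, 0, 0],
    [0, 0, -0.03, 0, 0, 0],
    [0, 0, 0, 0, 0, 0],
    [0, 0, 0, 0, 0, 0]
  ]
}}

```text
clock: 8.9
eef_pos: [540.4, 105.3, 269.9]
tcp_rot: [-3.138, -0.0, -1.279]
contact_force: [-0.2, -0.4, -1.6]
opening: -0.004
```

```bash
python3 - <<'E'
from rig import r
import cv2
s=r.sense();print(s["eef_pos"],s["contact_force"],s["clock"])
f=r.grab_frame("scene")["image"][120:310,185:425]
cv2.imwrite("pics/s4.png",cv2.resize(f,None,fx=3.1,fy=3.1,interpolation=cv2.INTER_CUBIC))
cv2.imwrite("pics/w4.png",r.grab_frame("wrist")["image"])
E
```

```text
[540.41390712 105.32533616 269.90477912] [-0.1563949  -0.39485795 -1.63274403] 8.9
```

View pics/s4.png

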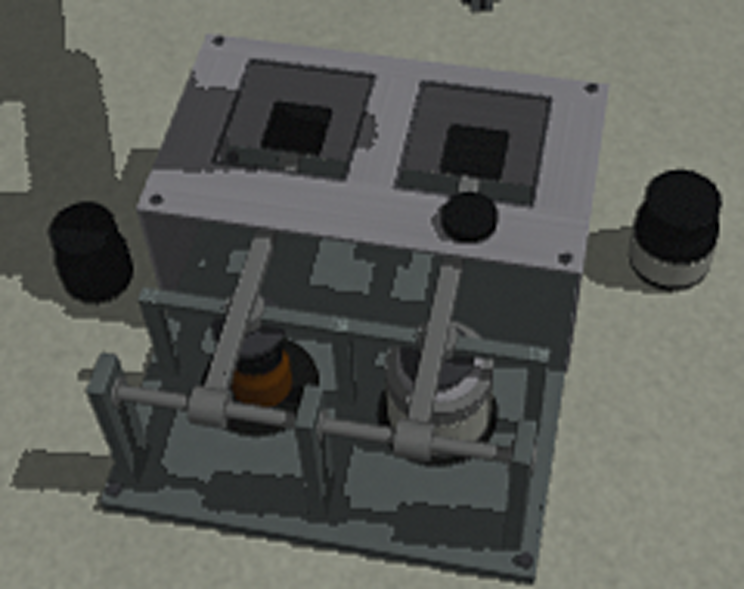

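View pics/w4.png

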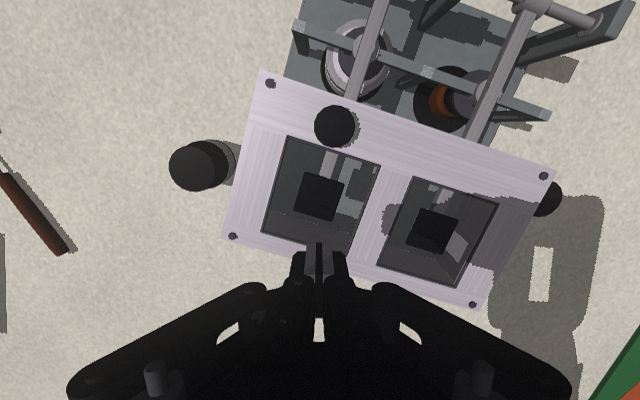

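{"api": "arm_command", "payload": {
  "targets": [
    [0, 0, 0, 0, 0, 0],
    [0, 0, 0, 0, 0, 0],
    [0, 0, 0, 0, 0, 0],
    [0, 0, 0, 0, 0, 0],
    [0, 0, 0, 0, 0, 0],
    [0, 0, 0, 0, 0, 0]
  ]
}}

```text
clock: 9.5
eef_pos: [539.8, 105.2, 267.6]
tcp_rot: [3.141, 0.0, -1.279]
contact_force: [-0.0, -0.0, -0.2]
opening: -0.003
```

```bash
python3 -c "
from rig import r
print(r.sense()['contact_force']); print(r.sign_off())"
```

```text
[-0.00087295 -0.03750714 -0.18801187]
the job is handed in; nothing more can be done
None
```

The tin was in the left bay. I pressed the left lever's pad through its window with the closed fingertips, down to the stop, and held it there for about 3 s. I then raised straight out, and the job was handed in at about 9.5 s.

- **Stop:** at the bottom the tip stood at z ≈ 104.3 mm, where the pad's stop should be 105 mm. The force had been about 4 N just before and rose to about 18 N there, which is a hard stop.
- **Afterwards:** the last pictures show both pads back up, and the cap, both black jars, the slim jar and the tin in the same place as before. The robot was clear, with contact force about 0.2 N.
- **Not measured directly:** I did not measure the lid's height. That it is fully home rests on the lever having reached its stop. That the guard was not touched rests on the pictures and on the wide parts of the gripper clearing the window edge by roughly 19 mm.
- **Disagreement:** the cameras disagreed on the pad's position by up to about 7 mm in x (536 to 543 mm). I pressed at x ≈ 540 mm, y ≈ 105 mm, well inside the 44 mm pad.

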